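# Load a pipette-tip box down the feed lane

### The arm

A 6-joint arm with a two-finger parallel gripper is mounted at the origin on the work surface. World frame = base frame: x ahead of the robot, y to its left, z up, the work surface at z = 0. Lengths are in m, angles in degrees, forces in N, time in s.
With the tool pointing down it reaches from about 0.4 to 0.825 m from the base axis. Payload 7 kg.
Tool frame: the origin (TCP) lies on the centre line of the jaws, within the pads' length; the fingertips stand 8 mm ahead of it and the grasp point (between the pads) lies 11 mm behind it; z points along the fingers, y is the line along which they close (so a half turn about z gives the same grasp; the last joint's range is limited). The gripper opens to 88 mm and grips with 3 to 60 N. Pads are 19 mm wide; open, the fingers measure 130 mm over their backs; the gripper's body (78 mm by 193 mm) begins 47 mm behind the grasp point.
Start: joints at [-60.441, 20.546, 0.682, 0, -70.136, -16.507], TCP at [0.152, -0.658, 0.213] pointing down, gripper open.
Joint ranges: [-176.03, 176.03], [-82.01, 121.73], [-58.28, 71.71], [-173.87, 95.51], [-174.79, -0.11], [-173.66, 173.66]. Speed limits (degrees/s): [136.94, 136.94, 172.46, 180, 180, 180].

### API

Orientations are given as [roll, pitch, yaw] about the fixed x, y, z axes, in that order (R = Rz(yaw) Ry(pitch) Rx(roll)).
In Python, from plant import telemetry, viewer, close_job, models gives the robot as it stands.
- The arm moves only by the shell command python3 -m handwheel 'ROWS' [FORCE]. ROWS is JSON, a list of rows, each an object with "grip": the closure, from -1 (fully open) to 1 (shut); "travel": the shift along the tool's x, y, z as a fraction of full scale, a list of three; "spin": the turn about the tool's z as a fraction of full scale. A call has 1 to 8 rows; each row shifts and turns the commanded pose from where the row before left it, along the tool's axes as they then stand; what a row does not reach is not made up. Full scale, the value 1, is 0.025 m for a shift and 5 degrees for a turn. A row lasts 1/8 s, in which the tool goes at most 62.5 mm and 10.7 degrees, less where a joint would pass 70% of its speed; a pose out of reach is approached as far as the arm can. A call with a number of a shift or a turn outside -1 to 1 is refused whole. A call with a gripper value outside its range is refused whole. The fingers move at their own pace and stop on an object; FORCE is the grip in N (left out, the last holds). Time passes only in rows, so rows that do not move let the fingers close. It gives the time, the measured TCP pose, the force, the opening and the grip force at its end, in the units of the state.
- telemetry.get_state(): the state, without advancing time (a new reading comes with each control period).
- viewer.capture(name): name is "scene" or "side" or "wrist"; returns the picture (480x640x3 uint8, red, green, blue); there is no depth.
- viewer.calibration(name): a dict with "fx", "fy", "cx", "cy" (pixels), "T" (4x4, takes a point from camera to world coordinates); the wrist camera has in their place "T_tool_cam" (4x4, takes a point from camera to tool coordinates, whose origin is the TCP and whose axes are the flange's). Camera axes: x right, y down, z forward; pixel columns grow to the right and rows downward; lengths in m; the calibration is good to about 2 mm. A picture is of the moment at which its call begins: read the wrist's pose just before it. calibration takes no time and is no camera call.
- close_job(): hands the job in; it is judged then, once.
Trained networks look in the newest picture that a camera, given by its name, has taken for a name from the list of things; names that differ only in an ending like _2 or _b are one class to them, and where a whole thing is asked for, a point or a joint stands for the part that bears it (a point fixed in the world has none). Each returns a list of dicts, best first, with "p" (0 to 1); they miss things now and then, are a little off and sometimes report something else, mostly with a low value. They report only what shows in the picture. A call takes as long as a camera call. They do not tell look-alikes from the thing itself.
- models.find_in(camera, thing): "position" ([column, row] in pixels, amid what is visible of it).
The state is a dict: "time_s": time; "joints": joint angles; "qd": joint speeds; "joint_torque": joint torques, N m; "tcp_pos": TCP position; "eef_rot": TCP orientation; "contact_force": force on the tool from outside, world axes, zero at the start; "moment": the same for the moment, N m; "gripper_width": finger opening in m; "gripper_force": force on a finger pad.
Only numpy, scipy, OpenCV 4.12 (cv2) and the standard library are available. Lean on these libraries where they do the work, as an engineer would, in place of code of your own. Each camera call takes 0.05 s, during which the arm holds its last target. There are 200 camera calls.

### The job

Push the pipette-tip box from the white loading board down the lane between the two guide rails until it is fully home, square against the end stop, then let go of it and move clear. Push it only with the fingertips or the outside of the fingers: never grip, lift or tip it. Neither the box nor the robot may touch either rail, and the other things on the bench must stay as they are.

Things in the scene. Friction and masses are not known exactly. Their poses are not given: they have to be found in the camera images.
- lane: Fixed feed lane: white board with two low rails and an end stop. Origin: at bench height, midway between the rails, at the mouth where they begin. +x runs down the lane to the stop, +y left as seen looking down it, z up. Board: top at z = 8 mm, x -230 to 250, y -100 to 100 mm; before the mouth (x below 0) it is open, without rails.
- lane_stop (a point): Middle of the foot of the end stop's face: lane x = 240 mm, y = 0, on the board (z = 8 mm); same axes as the lane. The stop is a fixed upright aluminium plate 126 mm wide, 45 mm high; behind it a grey housing 78 mm high reaches to lane x = 340 mm. A box that is home has its centre 62.5 mm before this point.
- rail_left: Left guide rail, fixed on the lane (same frame as the lane): dark steel strip from x = 0 to 240 mm, inner face at y = +55 mm, 8 mm thick, from z = 8 to 30 mm. Must not be touched by the box or the robot.
- rail_right: Right guide rail: the mirror image, inner face at y = -55 mm (lane frame). The free width between the rails is 110 mm.
- tip_box: Loose closed pipette-tip box, a plain block, blue with white lid: 125 mm long (own x), 86 wide (own y), 62 high, 0.17 to 0.35 kg. Origin: centre of its underside; z up. Starts on the open board before the mouth, up to 25 mm off the centre line and turned up to 0.2 rad, own +x roughly down the lane; slides with ordinary friction. Centred and straight in the lane it has 12 mm of room each side.
- vial: Bystander: small glass vial with a blue cap, 28 mm wide, 50 mm high, standing left of the left rail. Origin at its underside.
- jar: Bystander: glass jar with a blue cap, 54 mm wide, 60 mm high, right of the right rail. Origin at its underside.
- beaker: Bystander: glass beaker, 56 mm wide, 60 mm high, right of the right rail near the stop. Origin at its underside.
- tube_rack: Bystander: white tube rack with small capped tubes, 160 x 50 mm (own x, y), 58 mm high, left of the lane near the stop. Origin at its underside.
- spatula: Bystander: steel spatula 170 mm long, lying on the bench to the right of the open board. Origin at its underside.
There are look-alikes about, which are no part of the job. What is shaped like the tip_box but purple or turquoise is not meant.

How it is judged (in metres and radians):
At the end, for the whole second after the job is handed in: The box lies flat and at rest on the lane floor between the rails, its centre within 5 mm of the fully home position against the stop, within 12 mm of the centre line and straight to 0.08 rad (x of tip_box in the frame of lane above 0.1725 m and y of tip_box in the frame of lane between -0.012 and 0.012 m and z of tip_box in the frame of lane below 0.011 m and angle between the x axis of tip_box and the x axis of lane, either way round below 0.08 rad and angle between tip_box's own z axis and vertical below 0.05 rad and linear speed of tip_box below 0.01 m/s); the robot touches nothing.
It fails at once if the box touches a guide rail (contact force between tip_box and rail_left above 0.3 N or contact force between tip_box and rail_right above 0.3 N).
It fails at once if the robot touches a guide rail (contact force between any of the fingers, the arm and rail_left above 0.5 N or contact force between any of the fingers, the arm and rail_right above 0.5 N).
It fails at once if the box is lifted more than 8 mm or tipped by more than 0.15 rad (z of tip_box in the frame of lane above 0.016 m or angle between tip_box's own z axis and vertical above 0.15 rad).
It fails at once if the box is taken between the fingers (the grasp point is inside the box's outline, below its top) (x of the grasp point in the frame of tip_box between -0.055 and 0.055 m and y of the grasp point in the frame of tip_box between -0.036 and 0.036 m and z of the grasp point in the frame of tip_box below 0.058 m).
It fails at once if a bystander is moved more than 15 mm or knocked over (distance of any of vial, jar, beaker, tube_rack, spatula from where it was at the start of the episode above 0.015 m or angle between any of vial, jar, beaker, tube_rack, spatula's own z axis and vertical above 0.3 rad).
It also fails if it takes over 67 s, if anything falls off the work surface, if the arm or the gripper's body presses on something with over 40 N, if the wrist force passes 120 N, or if a joint passes its speed limit or range.

## Working session

There is one attempt and no reset: what is moved stays moved. The work goes in short steps, Python scripts to look and compute and a shell command to move; the robot and the scene stay as the last step left them, time stands still between calls to the robot, and variables do not carry over. Pictures are saved under pics/ and viewed, at most 10 in all, crops included, and the job is handed in when it is done.

```bash
mkdir -p pics; ls; python3 - <<'E'
from plant import telemetry, viewer, models
import cv2, numpy as np
print(telemetry.get_state())
for c in ["scene","side"]:
    im=viewer.capture(c); cv2.imwrite(f"pics/{c}0.png",im[:,:,::-1])
    k=viewer.calibration(c); print(c,{a:np.round(b,4).tolist() for a,b in k.items()})
    for t in ["tip_box","lane","lane_stop","rail_left","rail_right","vial","jar","beaker","tube_rack","spatula"]:
        print(t,[(np.round(d["position"]).tolist(),round(d["p"],2)) for d in models.find_in(c,t)][:4])
k=viewer.calibration("wrist");print(k)
E
```

```text
pics
{'time_s': 0.0, 'joints': array([-6.04406006e+01,  2.05899910e+01,  6.33137580e-01, -2.15790756e-02,
       -7.01356968e+01, -1.65054238e+01]), 'qd': array([ 0.04087425,  0.02696411,  0.04627668, -0.06919957,  0.00654941,
       -0.14693873]), 'joint_torque': array([ 6.10137395e-04, -5.82725322e+01,  2.93051791e+01,  6.99672371e+00,
        7.16711045e-03, -1.24096709e-04]), 'tcp_pos': array([ 0.1523048 , -0.65705641,  0.21192959]), 'eef_rot': array([ 1.79905500e+02, -6.84698826e-03, -1.66953368e+02]), 'contact_force': array([0.20505802, 0.03029987, 0.24496795]), 'moment': array([-0.06052596, -0.03137831,  0.05494726]), 'gripper_force': 0.0, 'gripper_width': 0.08771190161228265}
scene {'fx': 598.5343, 'fy': 598.5343, 'cx': 330.3782, 'cy': 229.5666, 'T': [[-0.6139, 0.675, -0.4093, 1.1311], [0.7894, 0.5272, -0.3145, 0.3845], [0.0035, -0.5161, -0.8565, 1.3051], [0.0, 0.0, 0.0, 1.0]]}
tip_box [([353.0, 164.0], 0.91), ([246.0, 163.0], 0.79), ([302.0, 110.0], 0.76), ([314.0, 223.0], 0.59)]
lane [([402.0, 259.0], 0.84)]
lane_stop [([404.0, 263.0], 0.61)]
rail_left [([414.0, 244.0], 0.7
[... 589 characters left out ...]
([346.0, 316.0], 0.64)]
rail_right [([310.0, 310.0], 0.94)]
vial [([390.0, 270.0], 0.74)]
jar [([266.0, 289.0], 0.69), ([346.0, 318.0], 0.16)]
beaker [([272.0, 329.0], 0.56)]
tube_rack [([433.0, 319.0], 0.71)]
spatula [([247.0, 259.0], 0.58)]
{'fx': 397.3641055208108, 'fy': 397.3641055208108, 'cx': 309.47121727236834, 'cy': 229.5240198618539, 'T_tool_cam': array([[-6.03205787e-04, -9.51845067e-01, -3.06578871e-01,
         8.33406945e-02],
       [ 9.99999811e-01, -5.36434438e-04, -3.02053428e-04,
        -1.46495095e-03],
       [ 1.23048601e-04, -3.06578995e-01,  9.51845210e-01,
        -1.71860101e-01],
       [ 0.00000000e+00,  0.00000000e+00,  0.00000000e+00,
         1.00000000e+00]])}
```

View pics/scene0.png

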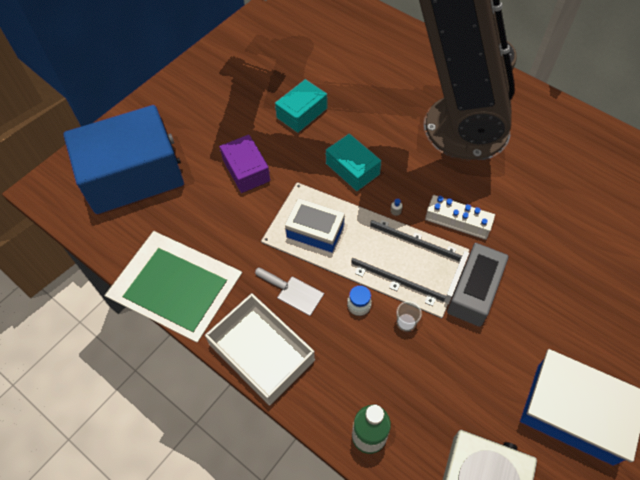

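View pics/side0.png

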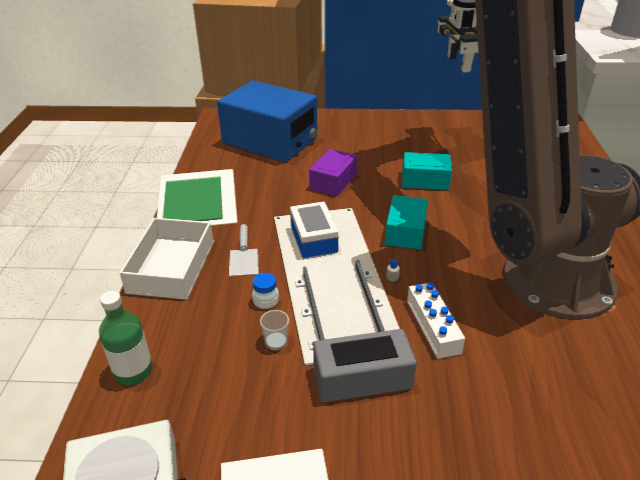

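The scene shows the blue box with the white lid and grey label at about (314,225), which is (313,230) in the side view. Things that could be taken for it are turquoise (302,105), turquoise (353,162), purple (246,163), the big blue instrument (123,157) and the blue/white block (585,410). I choose (314,225) because it is the only blue box with a white lid standing on the board. The lane runs towards the stop at about (460,275).

```bash
python3 - <<'E'
import cv2
a=cv2.imread("pics/scene0.png")[175:325,255:455]
cv2.imwrite("pics/crop.png",cv2.resize(a,None,fx=4,fy=4,interpolation=cv2.INTER_CUBIC))
E
```

```text
(no output)
```

View pics/crop.png

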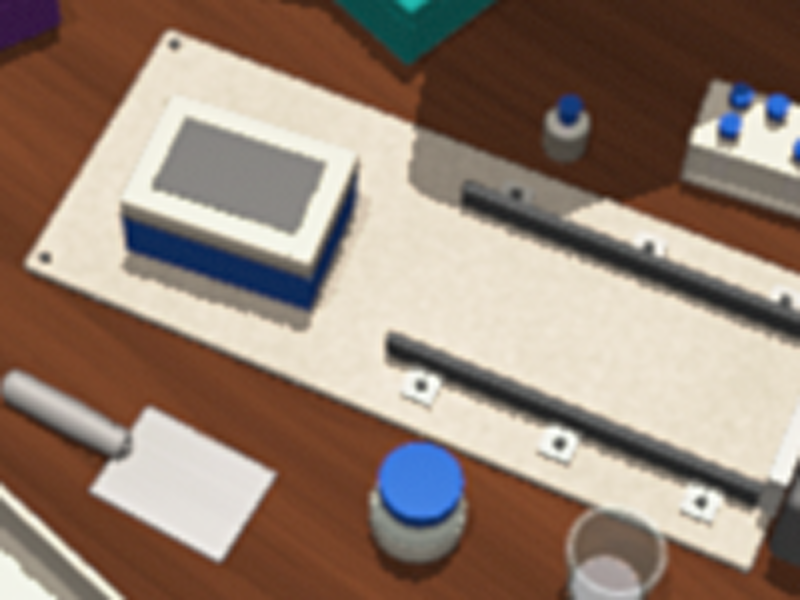

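The crop confirms it: a blue body with a white lid and grey label, on the white board. Lid corners are at crop (180,98), (357,157), (308,268) and (124,208). Board corners are at (170,30), (26,267) and (750,570).

```bash
cat > geo.py <<'E'
import numpy as np
from scipy.optimize import least_squares
from plant import telemetry, viewer, models
from scipy.spatial.transform import Rotation as R
def ray(cam,uv,z,T=None):
    k=viewer.calibration(cam); T=k["T"] if T is None else T
    d=T[:3,:3]@np.array([(uv[0]-k["cx"])/k["fx"],(uv[1]-k["cy"])/k["fy"],1.])
    return (T[:3,3]+d*(z-T[2,3])/d[2])[:2]
def wristT(s):
    T=np.eye(4);T[:3,:3]=R.from_euler("xyz",s["eef_rot"],degrees=True).as_matrix();T[:3,3]=s["tcp_pos"]
    return T@viewer.calibration("wrist")["T_tool_cam"]
def rot(a): return np.array([[np.cos(a),-np.sin(a)],[np.sin(a),np.cos(a)]])
def fit(L,W):
    L=np.array(L,float);W=np.array(W)
    d=L-L.mean(0);e=W-W.mean(0)
    a=np.arctan2((d[:,0]*e[:,1]-d[:,1]*e[:,0]).sum(),(d*e).sum())
    t=W.mean(0)-rot(a)@L.mean(0)
    return t,a,np.linalg.norm(L@rot(a).T+t-W,axis=1)
E
python3 - <<'E'
from geo import *
c=lambda u,v:(255+(u-1.5)/4,175+(v-1.5)/4)
P=[((-.230,.1),c(170,30)),((-.230,-.1),c(26,267)),((.25,-.1),c(750,570))]
t,a,r=fit([p[0] for p in P],[ray("scene",p[1],.008) for p in P])
print("lane",t,np.degrees(a),r)
B=[((-.0625,.043),c(180,98)),((.0625,.043),c(357,157)),((.0625,-.043),c(308,268)),((-.0625,-.043),c(124,208))]
tb,b,r=fit([p[0] for p in B],[ray("scene",p[1],.070) for p in B])
print("box",tb,np.degrees(b),r,"in lane",rot(a).T@(tb-t),np.degrees(b-a))
for l in [(-.25,0),(-.2,0),(.1775,0),(.24,0)]: print(l,t+rot(a)@np.array(l),np.linalg.norm(t+rot(a)@np.array(l)))
for n,x in [("railL",c(465,185)),("railR",c(390,335))]: print(n,rot(a).T@(ray("scene",x,.03)-t))
E
```

```text
lane [ 0.49653302 -0.00554413] 102.75284863112569 [0.00040287 0.00084629 0.0011166 ]
box [ 0.54244602 -0.11477626] 106.75237116024091 [0.00378051 0.00364393 0.0034988  0.00307686] in lane [-0.11667263 -0.02066785] 3.9995225291152305
(-0.25, 0) [ 0.5517195  -0.24937696] 0.6054612121689049
(-0.2, 0) [ 0.54068221 -0.2006104 ] 0.5766990368364147
(0.1775, 0) [0.45735062 0.16757719] 0.48708490165777374
(0.24, 0) [0.443554  0.2285354] 0.49896750994601224
railL [-0.00059971  0.05901976]
railR [ 0.0003403  -0.05859599]
```

Two independent checks back the fit: board corner residuals are at most 1 mm, and the rail ends land at y = ±59, x = 0. The tool is already aligned with the lane (tool y = lane +x, tool x = lane +y). The plan:
1. Square and centre the box with a two-finger push on its right side.
2. Push it from the rear.

I'm going over now and will check with the wrist camera.

```bash
cat >> geo.py <<'E'
LT=np.array([.49653,-.00554]);LA=np.radians(102.753)
def tolane(p): return rot(LA).T@(np.array(p)[:2]-LT)
def where():
    s=telemetry.get_state(); p=s["tcp_pos"]
    print("t",round(s["time_s"],2),"lane mm",np.round(tolane(p)*1e3,1),"z",round(p[2]*1e3,1),"yaw-lane",round((s["eef_rot"][2]-np.degrees(LA)+180)%360-180,2),
     "q",np.round(s["joints"]),"w",round(s["gripper_width"]*1e3,1),"F",np.round(s["contact_force"],1))
E
M='python3 -m handwheel'
$M '[{"grip":-0.36,"travel":[-1,0.77,0],"spin":0},{"grip":-0.36,"travel":[-1,0.77,0],"spin":0},{"grip":-0.36,"travel":[-1,0.77,0],"spin":0},{"grip":-0.36,"travel":[-1,0.77,0],"spin":0},{"grip":-0.36,"travel":[-1,0.77,0],"spin":0},{"grip":-0.36,"travel":[-1,0.77,0],"spin":0},{"grip":-0.36,"travel":[-1,0.77,0],"spin":0},{"grip":-0.36,"travel":[-1,0.77,0],"spin":0}]'
python3 -c "import geo;geo.where()"
```

```text
time_s: 2.1
tcp_pos: [0.3131, -0.4615, 0.213]
eef_rot: [-180.0, 0.0, -166.9]
contact_force: [0.7, -0.7, -0.6]
gripper_width: 0.0598
gripper_force: 0.0
t 2.1 lane mm [-404.3  279.6] z 213.0 yaw-lane 90.3 q [-36.  10. -14.   0. -66. -41.] w 59.8 F [ 0.7 -0.7 -0.6]
```

```bash
M='python3 -m handwheel'
$M '[{"grip":-0.36,"travel":[-1,0.77,0],"spin":0},{"grip":-0.36,"travel":[-1,0.77,0],"spin":0},{"grip":-0.36,"travel":[-1,0.77,0],"spin":0},{"grip":-0.36,"travel":[-1,0.77,0],"spin":0},{"grip":-0.36,"travel":[-1,0.77,0],"spin":0},{"grip":-0.36,"travel":[-1,0.77,0],"spin":0},{"grip":-0.36,"travel":[-1,0.77,0],"spin":0},{"grip":-0.36,"travel":[-1,0.77,0],"spin":0}]' >/dev/null
$M '[{"grip":-0.36,"travel":[-1,0.77,0],"spin":0},{"grip":-0.36,"travel":[-1,0.77,0],"spin":0},{"grip":-0.36,"travel":[-1,0.77,0],"spin":0},{"grip":-0.36,"travel":[-1,0.77,0],"spin":0},{"grip":-0.36,"travel":[-1,0.77,0],"spin":0},{"grip":-0.36,"travel":[-1,0.77,0],"spin":0},{"grip":-0.36,"travel":[-1,0.77,0],"spin":0},{"grip":-0.36,"travel":[0,0,0],"spin":0}]' >/dev/null
python3 - <<'E'
from geo import *; import cv2
where(); s=telemetry.get_state(); im=viewer.capture("wrist"); cv2.imwrite("pics/w1.png",im[:,:,::-1]); print(repr(s["tcp_pos"]),repr(s["eef_rot"]))
E
```

```text
t 4.1 lane mm [-112.8  -94.8] z 212.4 yaw-lane 90.4 q [  9.  16.  -7.  -0. -68. -86.] w 59.7 F [-0.2 -0.2 -1.2]
array([ 0.61385819, -0.09464743,  0.21237225]) array([ 1.79997822e+02, -2.07538653e-02, -1.66842257e+02])
```

View pics/w1.png

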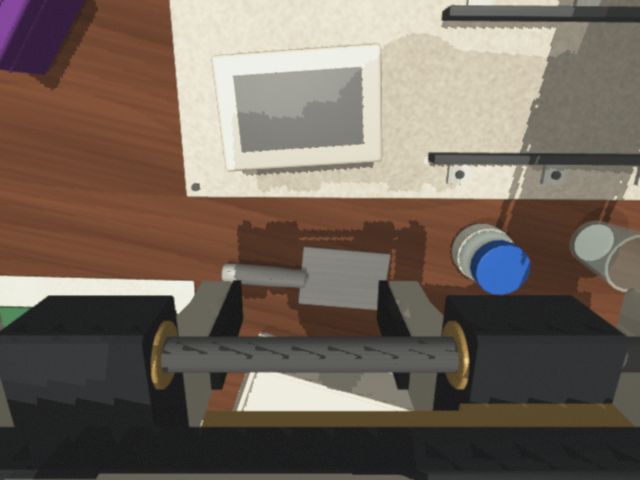

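The wrist view shows the lid at corners (213,57), (380,44), (380,161) and (230,171). The board's rear-right corner is at (187,197). The right rail mouth is at (429,160) and the left rail mouth at (443,15).

```bash
python3 - <<'E'
from geo import *
T=wristT(telemetry.get_state())
B=[((-.0625,.043),(213,57)),((.0625,.043),(380,44)),((.0625,-.043),(380,161)),((-.0625,-.043),(230,171))]
W=[ray("wrist",p[1],.070,T) for p in B]
tb,b,r=fit([p[0] for p in B],W)
print("box in lane",tolane(tb),np.degrees(b-LA),r); print([tolane(w).round(4) for w in W])
for n,u,z in [("corner",(187,197),.008),("edge",(620,198),.008),("rR inner top",(429,153),.03),("rR outer top",(429,162),.03),("rL outer",(443,8),.03),("rL inner",(443,17),.03)]: print(n,tolane(ray("wrist",u,z,T)))
E
```

```text
box in lane [-0.12210238 -0.01709566] 4.321366497318532 [0.00199598 0.00197327 0.00314771 0.00335703]
[array([-0.1859,  0.0201]), array([-0.0647,  0.0294]), array([-0.0596, -0.0547]), array([-0.1781, -0.0632])]
corner [-0.23359872 -0.09915607]
edge [ 0.18632591 -0.09765474]
rR inner top [-0.00973374 -0.05297375]
rR outer top [-0.0089593  -0.06087552]
rL outer [-0.00977302  0.06095368]
rL inner [-0.00907631  0.05455005]
```

```bash
M='python3 -m handwheel'
$M '[{"grip":-0.36,"travel":[0,-0.16,1],"spin":0.08},{"grip":-0.36,"travel":[0,0,1],"spin":0},{"grip":-0.36,"travel":[0,0,1],"spin":0},{"grip":-0.36,"travel":[0,0,1],"spin":0},{"grip":-0.36,"travel":[0,0,1],"spin":0},{"grip":-0.36,"travel":[0,0,1],"spin":0},{"grip":-0.36,"travel":[0,0,0.9],"spin":0},{"grip":-0.36,"travel":[0,0,0],"spin":0}]' >/dev/null
python3 -c "import geo;geo.where()"
# gentle approach in +lane y
$M '[{"grip":-0.36,"travel":[0.2,0,0],"spin":0},{"grip":-0.36,"travel":[0.2,0,0],"spin":0},{"grip":-0.36,"travel":[0.2,0,0],"spin":0},{"grip":-0.36,"travel":[0.2,0,0],"spin":0},{"grip":-0.36,"travel":[0.2,0,0],"spin":0},{"grip":-0.36,"travel":[0,0,0],"spin":0}]'|grep force
python3 -c "import geo;geo.where()"
```

```text
t 5.15 lane mm [-118.5  -91.4] z 38.9 yaw-lane 89.85 q [  9.  25. -18.  -0. -47. -86.] w 59.6 F [-0.1  0.5  1.3]
contact_force: [0.4, 0.1, -0.1]
gripper_force: 0.0
t 5.9 lane mm [-118.1  -67.7] z 40.5 yaw-lane 89.89 q [  9.  23. -21.  -0. -46. -86.] w 59.8 F [ 0.4  0.1 -0.1]
```

```bash
M='python3 -m handwheel'
$M '[{"grip":-0.36,"travel":[0.1,0,0],"spin":0},{"grip":-0.36,"travel":[0.1,0,0],"spin":0},{"grip":-0.36,"travel":[0.1,0,0],"spin":0},{"grip":-0.36,"travel":[0.1,0,0],"spin":0},{"grip":-0.36,"travel":[0.1,0,0],"spin":0},{"grip":-0.36,"travel":[0.1,0,0],"spin":0},{"grip":-0.36,"travel":[0,0,0],"spin":0}]'|grep force
python3 - <<'E'
from geo import *; import cv2
where()
a=viewer.capture("scene")[175:325,255:455,::-1]
cv2.imwrite("pics/s2.png",cv2.resize(a,None,fx=4,fy=4,interpolation=cv2.INTER_CUBIC))
E
```

```text
contact_force: [1.2, 0.4, 1.3]
gripper_force: 0.2
t 6.78 lane mm [-118.1  -52.7] z 40.3 yaw-lane 89.89 q [  8.  22. -23.  -0. -45. -86.] w 59.6 F [1.2 0.4 1.3]
```

View pics/s2.png

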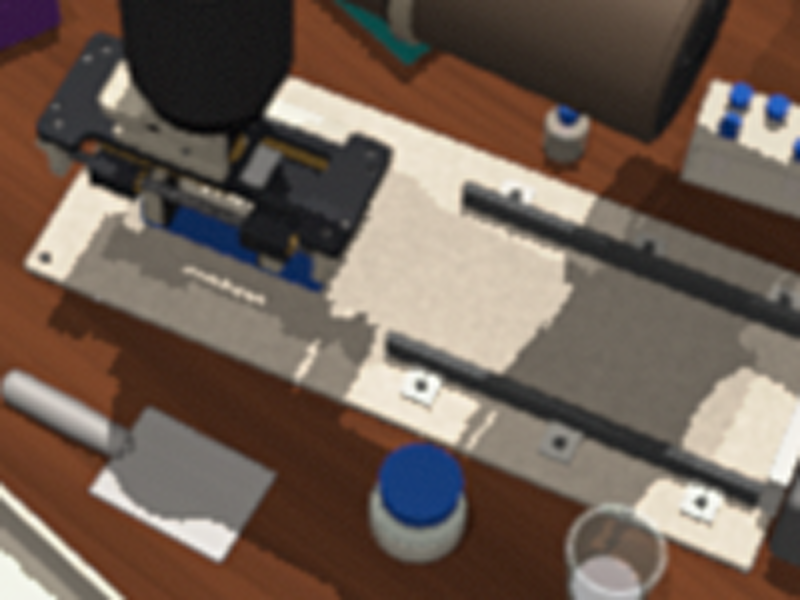

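The box is flush against both fingers, with a reaction of about 1.2 N. I'll back off and check its pose from the same wrist viewpoint as before.

```bash
M='python3 -m handwheel'
$M '[{"grip":-0.36,"travel":[-0.4,0,0],"spin":0},{"grip":-0.36,"travel":[-0.6,0,0],"spin":0},{"grip":-0.36,"travel":[-0.6,0,0],"spin":0},{"grip":-0.36,"travel":[0,0,-1],"spin":0},{"grip":-0.36,"travel":[0,0,-1],"spin":0},{"grip":-0.36,"travel":[0,0,-1],"spin":0},{"grip":-0.36,"travel":[0,0,-1],"spin":0},{"grip":-0.36,"travel":[0,0,-1],"spin":0}]' >/dev/null
$M '[{"grip":-0.36,"travel":[0,0,-1],"spin":0},{"grip":-0.36,"travel":[0,0,-0.9],"spin":0},{"grip":-0.36,"travel":[0,0,0],"spin":0},{"grip":-0.36,"travel":[0,0,0],"spin":0}]' >/dev/null
python3 - <<'E'
from geo import *; import cv2
where(); im=viewer.capture("wrist"); cv2.imwrite("pics/w2.png",im[:,:,::-1])
E
```

```text
t 8.32 lane mm [-118.   -93.2] z 212.0 yaw-lane 89.89 q [  9.  16.  -6.  -0. -68. -86.] w 59.8 F [ 0.3  0.1 -0.7]
```

View pics/w2.png

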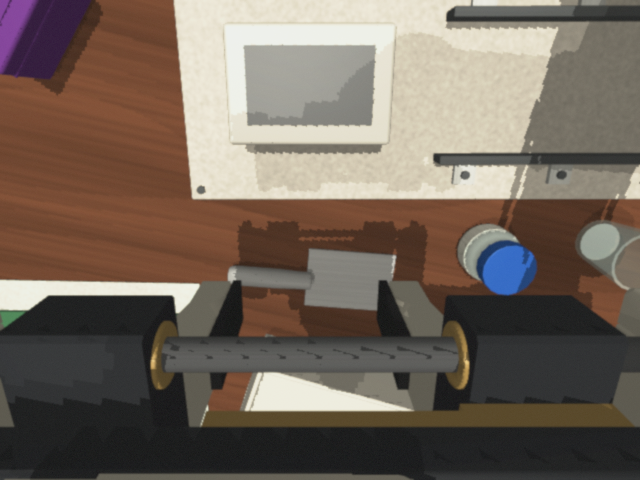

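The box now looks square to the rails and centred. Lid corners are at (224,23), (395,24), (389,144) and (232,143).

```bash
python3 - <<'E'
from geo import *
T=wristT(telemetry.get_state())
B=[((-.0625,.043),(224,23)),((.0625,.043),(395,24)),((.0625,-.043),(389,144)),((-.0625,-.043),(232,143))]
tb,b,r=fit([p[0] for p in B],[ray("wrist",p[1],.070,T) for p in B])
print("box in lane",tolane(tb),np.degrees(b-LA),r)
for n,u,z in [("corner",(192,198),.008),("edge",(625,198),.008),("rR in",(434,153),.03),("rR out",(434,162),.03),("rL out",(448,7),.03),("rL in",(448,18),.03)]: print(n,tolane(ray("wrist",u,z,T)))
E
```

```text
box in lane [-0.11880997  0.00150189] -0.195183805037497 [0.0015473  0.00254857 0.00144999 0.00252535]
corner [-0.23319343 -0.09792326]
edge [ 0.18612293 -0.09900867]
rR in [-0.0097207  -0.05275747]
rR out [-0.00898588 -0.06065073]
rL out [-0.00928037  0.06169424]
rL in [-0.00846799  0.05387085]
```

```bash
M='python3 -m handwheel'
$M '[{"grip":0.09,"travel":[0.75,-0.86,0],"spin":0},{"grip":0.09,"travel":[0.75,-0.86,0],"spin":0},{"grip":0.09,"travel":[0.75,-0.86,0],"spin":0},{"grip":0.09,"travel":[0.75,-0.86,0],"spin":0},{"grip":0.09,"travel":[0.75,-0.86,0],"spin":0},{"grip":0.09,"travel":[0,0,0],"spin":-1},{"grip":0.09,"travel":[0,0,0],"spin":-1},{"grip":0.09,"travel":[0,0,0],"spin":-1}]' >/dev/null
$M '[{"grip":0.09,"travel":[0,0,0],"spin":-1},{"grip":0.09,"travel":[0,0,0],"spin":-1},{"grip":0.09,"travel":[0,0,0],"spin":-1},{"grip":0.09,"travel":[0,0,0],"spin":-1},{"grip":0.09,"travel":[0,0,0],"spin":-1},{"grip":0.09,"travel":[0,0,0],"spin":-1},{"grip":0.09,"travel":[0,0,0],"spin":-1},{"grip":0.09,"travel":[0,0,0],"spin":-1}]' >/dev/null
$M '[{"grip":0.09,"travel":[0,0,0],"spin":-1},{"grip":0.09,"travel":[0,0,0],"spin":-1},{"grip":0.09,"travel":[0,0,0],"spin":-1},{"grip":0.09,"travel":[0,0,0],"spin":-1},{"grip":0.09,"travel":[0,0,0],"spin":-1},{"grip":0.09,"travel":[0,0,0],"spin":-1},{"grip":0.09,"travel":[0,0,0],"spin":-1},{"grip":0.09,"travel":[0,0,0],"spin":0}]' >/dev/null
python3 -c "import geo;geo.where()"
```

```text
t 11.38 lane mm [-225.4    1.1] z 211.9 yaw-lane 179.86 q [ -4.  13. -10.  -0. -67.  16.] w 40.0 F [-0.3  0.6 -0.1]
```

```bash
M='python3 -m handwheel'
$M '[{"grip":0.09,"travel":[0,-0.03,1],"spin":-0.03},{"grip":0.09,"travel":[0,0,1],"spin":0},{"grip":0.09,"travel":[0,0,1],"spin":0},{"grip":0.09,"travel":[0,0,1],"spin":0},{"grip":0.09,"travel":[0,0,1],"spin":0},{"grip":0.09,"travel":[0,0,1],"spin":0},{"grip":0.09,"travel":[0,0,0.48],"spin":0},{"grip":0.09,"travel":[0,0,0],"spin":0}]' >/dev/null
python3 -c "import geo;geo.where()"
$M '[{"grip":0.09,"travel":[-0.4,0,0],"spin":0},{"grip":0.09,"travel":[-0.4,0,0],"spin":0},{"grip":0.09,"travel":[-0.4,0,0],"spin":0},{"grip":0.09,"travel":[-0.2,0,0],"spin":0},{"grip":0.09,"travel":[-0.2,0,0],"spin":0},{"grip":0.09,"travel":[-0.2,0,0],"spin":0},{"grip":0.09,"travel":[-0.2,0,0],"spin":0},{"grip":0.09,"travel":[-0.2,0,0],"spin":0}]' >/dev/null
python3 -c "import geo;geo.where()"
$M '[{"grip":0.09,"travel":[-0.2,0,0],"spin":0},{"grip":0.09,"travel":[-0.2,0,0],"spin":0},{"grip":0.09,"travel":[-0.2,0,0],"spin":0},{"grip":0.09,"travel":[-0.2,0,0],"spin":0},{"grip":0.09,"travel":[-0.2,0,0],"spin":0},{"grip":0.09,"travel":[-0.2,0,0],"spin":0},{"grip":0.09,"travel":[-0.2,0,0],"spin":0},{"grip":0.09,"travel":[-0.2,0,0],"spin":0}]' >/dev/null
python3 - <<'E'
from geo import *; import cv2
where()
a=viewer.capture("scene")[175:325,255:455,::-1]
b=viewer.capture("side")[190:360,240:440,::-1]
cv2.imwrite("pics/s3.png",np.hstack([cv2.resize(a,(400,300)),cv2.resize(b,(353,300))]))
E
```

```text
t 12.38 lane mm [-225.4    0.6] z 50.1 yaw-lane 180.0 q [ -3.  22. -22.   0. -47.  16.] w 39.7 F [ 1.  -0.9 -0.2]
t 13.38 lane mm [-170.6   -0.3] z 51.2 yaw-lane -179.95 q [  2.  19. -25.   0. -46.  11.] w 39.9 F [ 0.5 -2.9  4.6]
t 14.38 lane mm [-1.305e+02 -1.000e-01] z 51.2 yaw-lane -179.94 q [  7.  17. -28.   0. -45.   6.] w 39.9 F [ 1.6 -3.4  4.4]
```

View pics/s3.png

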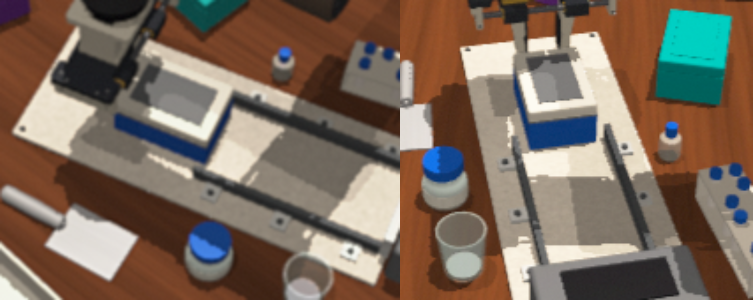

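The box is flush with both fingers and heading into the mouth. In the scene half of the picture its lid's front corners are at about (232,97) and (207,142). I'll check the lateral position before it enters.

```bash
python3 - <<'E'
from geo import *
for u in [(232,95),(208,143),(116,109)]: print(tolane(ray("scene",(255+u[0]/2,175+u[1]/2),.07)).round(4))
k=353/200
for u in [(525,109),(594,95),(596,110),(514,62)]: print(tolane(ray("side",(240+(u[0]-400)/k,190+u[1]*170/300),.07)).round(4))
E
M='python3 -m handwheel'
$M '[{"grip":0.09,"travel":[-0.2,0,0],"spin":0},{"grip":0.09,"travel":[-0.2,0,0],"spin":0},{"grip":0.09,"travel":[-0.2,0,0],"spin":0},{"grip":0.09,"travel":[-0.2,0,0],"spin":0}]' >/dev/null
python3 -c "import geo;geo.where()"
```

```text
[0.0091 0.0309]
[ 0.0096 -0.0428]
[-0.1096 -0.047 ]
[-0.0018 -0.043 ]
[-0.0125  0.0454]
[0.0166 0.0413]
[-0.0991 -0.0407]
t 14.97 lane mm [-110.     0.5] z 50.6 yaw-lane -179.96 q [  9.  17. -29.  -0. -44.   4.] w 40.3 F [ 0.4 -0.3 -1.1]
```

Its right edge is at about y = -43 and its left at about +43, so it is centred. Continuing.

```bash
M='python3 -m handwheel'
$M '[{"grip":0.09,"travel":[-0.25,0,0],"spin":0},{"grip":0.09,"travel":[-0.25,0,0],"spin":0},{"grip":0.09,"travel":[-0.25,0,0],"spin":0},{"grip":0.09,"travel":[-0.25,0,0],"spin":0},{"grip":0.09,"travel":[-0.25,0,0],"spin":0},{"grip":0.09,"travel":[-0.25,0,0],"spin":0},{"grip":0.09,"travel":[-0.25,0,0],"spin":0},{"grip":0.09,"travel":[-0.25,0,0],"spin":0}]' >/dev/null
$M '[{"grip":0.09,"travel":[-0.25,0,0],"spin":0},{"grip":0.09,"travel":[-0.25,0,0],"spin":0},{"grip":0.09,"travel":[-0.25,0,0],"spin":0},{"grip":0.09,"travel":[-0.25,0,0],"spin":0}]' >/dev/null
python3 - <<'E'
from geo import *; import cv2
where()
a=viewer.capture("scene")[175:325,285:485,::-1]
b=viewer.capture("side")[210:380,240:440,::-1]
cv2.imwrite("pics/s4.png",np.hstack([cv2.resize(a,(400,300)),cv2.resize(b,(353,300))]))
E
```

```text
t 16.48 lane mm [-35.1   0.2] z 50.9 yaw-lane -179.95 q [ 18.  15. -32.   0. -43.  -5.] w 40.0 F [1.  0.2 0.1]
```

View pics/s4.png

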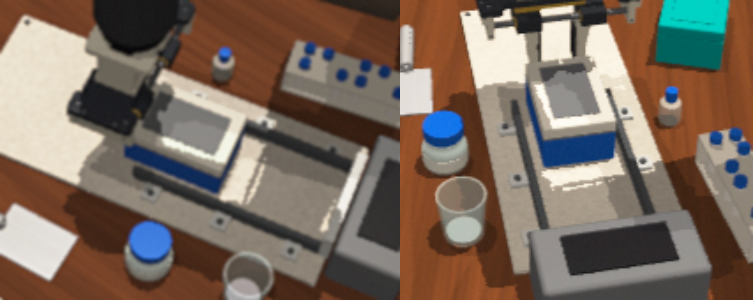

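The box is straight between the rails, with visible room on both sides. About 140 mm remains.

```bash
M='python3 -m handwheel'
$M '[{"grip":0.09,"travel":[-0.25,0,0],"spin":0},{"grip":0.09,"travel":[-0.25,0,0],"spin":0},{"grip":0.09,"travel":[-0.25,0,0],"spin":0},{"grip":0.09,"travel":[-0.25,0,0],"spin":0},{"grip":0.09,"travel":[-0.25,0,0],"spin":0},{"grip":0.09,"travel":[-0.25,0,0],"spin":0},{"grip":0.09,"travel":[-0.25,0,0],"spin":0},{"grip":0.09,"travel":[-0.25,0,0],"spin":0}]' >/dev/null
python3 -c "import geo;geo.where()"
$M '[{"grip":0.09,"travel":[-0.25,0,0],"spin":0},{"grip":0.09,"travel":[-0.25,0,0],"spin":0},{"grip":0.09,"travel":[-0.25,0,0],"spin":0},{"grip":0.09,"travel":[-0.25,0,0],"spin":0},{"grip":0.09,"travel":[-0.25,0,0],"spin":0},{"grip":0.09,"travel":[-0.25,0,0],"spin":0},{"grip":0.09,"travel":[-0.25,0,0],"spin":0},{"grip":0.09,"travel":[-0.25,0,0],"spin":0}]' >/dev/null
python3 -c "import geo;geo.where()"
$M '[{"grip":0.09,"travel":[-0.25,0,0],"spin":0},{"grip":0.09,"travel":[-0.25,0,0],"spin":0},{"grip":0.09,"travel":[-0.25,0,0],"spin":0},{"grip":0.09,"travel":[-0.15,0,0],"spin":0},{"grip":0.09,"travel":[-0.1,0,0],"spin":0}]' >/dev/null
python3 -c "import geo;geo.where()"
```

```text
t 17.57 lane mm [14.9  0.2] z 50.9 yaw-lane -179.95 q [ 24.  13. -34.   0. -43. -11.] w 40.1 F [ 0.8 -2.   0.8]
t 18.57 lane mm [64.9  0.3] z 50.9 yaw-lane -179.95 q [ 30.  13. -35.  -0. -42. -17.] w 39.7 F [ 0.4 -1.4  0.9]
t 19.2 lane mm [89.7  0.3] z 50.9 yaw-lane -179.94 q [ 33.  13. -35.   0. -42. -20.] w 40.0 F [ 0.7 -1.3  0.8]
```

```bash
M='python3 -m handwheel'
$M '[{"grip":0.09,"travel":[-0.08,0,0],"spin":0},{"grip":0.09,"travel":[-0.08,0,0],"spin":0},{"grip":0.09,"travel":[-0.08,0,0],"spin":0},{"grip":0.09,"travel":[-0.08,0,0],"spin":0},{"grip":0.09,"travel":[-0.08,0,0],"spin":0},{"grip":0.09,"travel":[-0.08,0,0],"spin":0}]' >/dev/null
python3 -c "import geo;geo.where()"
$M '[{"grip":0.09,"travel":[-0.04,0,0],"spin":0},{"grip":0.09,"travel":[-0.04,0,0],"spin":0},{"grip":0.09,"travel":[0,0,0],"spin":0}]' >/dev/null
python3 -c "import geo;geo.where()"
```

```text
t 19.95 lane mm [101.6   0.3] z 50.9 yaw-lane -179.95 q [ 35.  13. -35.   0. -42. -22.] w 39.8 F [ 0.8 -4.2  0.2]
t 20.32 lane mm [101.9   0.7] z 50.9 yaw-lane -179.94 q [ 35.  13. -35.   0. -42. -22.] w 39.4 F [  4.  -11.3   0.2]
```

The force rose to about 12 N and motion stalled, so the box is on the stop. I'm backing off, lifting clear and verifying.

```bash
M='python3 -m handwheel'
$M '[{"grip":0.09,"travel":[0.2,0,0],"spin":0},{"grip":0.09,"travel":[0.5,0,0],"spin":0},{"grip":0.09,"travel":[0.8,0,0],"spin":0},{"grip":0.09,"travel":[0.5,0,-1],"spin":0},{"grip":0.09,"travel":[0,0,-1],"spin":0},{"grip":0.09,"travel":[0,0,-1],"spin":0},{"grip":0.09,"travel":[0,0,-1],"spin":0},{"grip":0.09,"travel":[0,0,-1],"spin":0}]' >/dev/null
$M '[{"grip":0.09,"travel":[1,0,-1],"spin":0},{"grip":0.09,"travel":[1,0,-1],"spin":0},{"grip":0.09,"travel":[1,0,0],"spin":0},{"grip":0.09,"travel":[0,0,0],"spin":0},{"grip":0.09,"travel":[0,0,0],"spin":0}]' >/dev/null
python3 - <<'E'
from geo import *; import cv2
where()
a=viewer.capture("scene")[215:325,345:515,::-1]
b=viewer.capture("side")[240:400,250:410,::-1]
cv2.imwrite("pics/s5.png",np.hstack([cv2.resize(a,(464,300),interpolation=cv2.INTER_CUBIC),cv2.resize(b,(300,300),interpolation=cv2.INTER_CUBIC)]))
E
```

```text
t 21.95 lane mm [-21.6   0.5] z 225.5 yaw-lane -179.99 q [ 19.   4. -20.  -0. -67.  -7.] w 39.7 F [ 0.1  0.  -0.3]
```

View pics/s5.png

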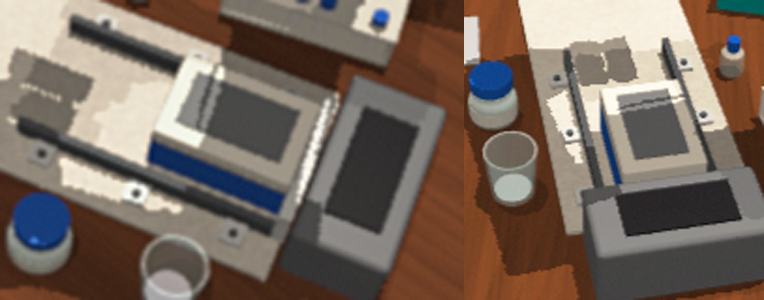

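The box lies straight between the rails with its front on the bright stop plate (about (335,95) to (290,190)). The bystanders look untouched. Checking the numbers now.

```bash
python3 - <<'E'
from geo import *
kx=464/170;ky=300/110
for n,u,z in [("RL",(183,52),.07),("FL",(336,96),.07),("FR",(286,189),.07),("RR",(150,143),.07),("stoptop",(338,97),.053)]: print(n,tolane(ray("scene",(345+u[0]/kx,215+u[1]/ky),z)).round(4))
E
```

```text
RL [0.111  0.0429]
FL [0.2468 0.0579]
FR [ 0.2372 -0.0451]
RR [ 0.1181 -0.0533]
stoptop [0.2488 0.0682]
```

The hand-picked pixels in the small crop are too coarse to give yaw, so I'll use my last view on a large crop of the box.

```bash
python3 - <<'E'
from geo import *; import cv2
im=viewer.capture("scene")[:,:,::-1]; cv2.imwrite("pics/s6full.png",im)
a=im[228:303,390:490]
cv2.imwrite("pics/s6.png",cv2.resize(a,(800,600),interpolation=cv2.INTER_CUBIC))
E
```

```text
(no output)
```

View pics/s6.png

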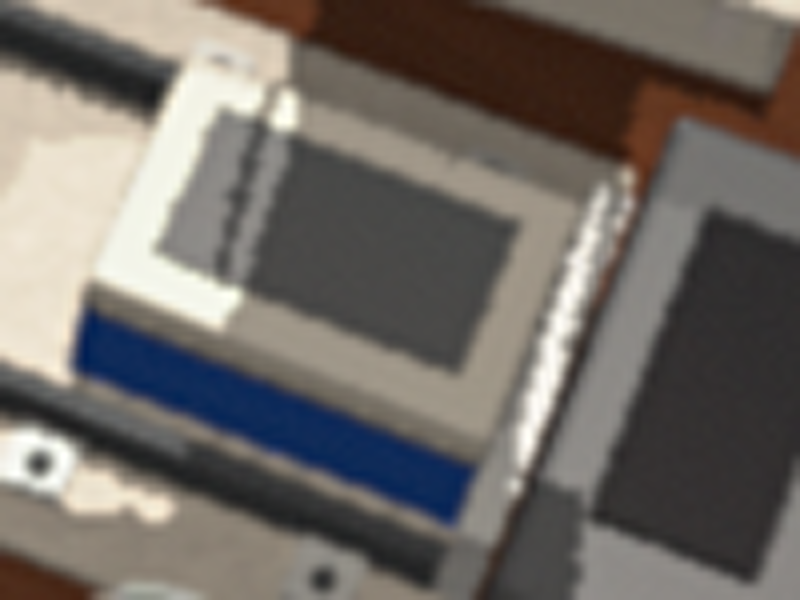

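Lid corners in this crop are RL (190,62), FL (590,198), FR (485,450) and RR (93,283). Label corners are at (217,105), (520,218), (462,374) and (156,252).

```bash
python3 - <<'E'
from geo import *
W=lambda L:[tolane(ray("scene",(390+(u-3.5)/8,228+(v-3.5)/8),.07)) for u,v in L]
l=W([(190,62),(590,198),(485,450),(93,283)]);print(np.round(l,4).tolist())
t,a,r=fit([(-.0625,.043),(.0625,.043),(.0625,-.043),(-.0625,-.043)],l);print("lid",t,np.degrees(a),r)
g=np.array(W([(217,105),(520,218),(462,374),(156,252)]));print(g.mean(0));
for i,j in [(0,1),(3,2),(3,0),(2,1)]:
    d=g[j]-g[i];print(np.degrees(np.arctan2(d[1],d[0])))
s=[ray("scene",(390+u/8,228+v/8),.053) for u,v in [(605,175),(512,450)]];print([tolane(x) for x in s])
E
```

```text
[[0.115, 0.0409], [0.2384, 0.0477], [0.2376, -0.0436], [0.1163, -0.0411]]
lid [0.17683592 0.00097095] 0.729798394381055 [0.00254653 0.00292962 0.00326691 0.00220775]
[0.17559131 0.00395737]
1.2454716364473115
0.21544349282537362
91.67090363606836
91.67440319738692
[array([0.24127469, 0.06675595]), array([ 0.24594461, -0.03177834])]
```

The box centre is at x ≈ 177 mm (home is 177.5), y ≈ 1 mm, yaw about 1°. It is home, so I'm handing in.

```bash
python3 -c "
from plant import close_job
print(close_job())"
```

```text
the job is handed in; nothing more can be done
None
```

I pushed the tip box home against the end stop, backed the arm clear and handed the job in at about 22 s; the last camera measurement put the box centre at lane x ≈ 177 mm (home is 177.5), y ≈ 1 mm and yaw about 1°, and no verdict came back.

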